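# Set out the entryway cabinet's oak shelf

### The arm

A 7-joint arm with a two-finger parallel gripper is mounted at the origin on the work surface. World frame = base frame: x ahead of the robot, y to its left, z up, the work surface at z = 0. Lengths are in m, angles in rad, forces in N, time in s.
With the tool pointing down it reaches from about 0.4 to 0.85 m from the base axis. Payload 10.4 kg.
Tool frame: the origin (TCP) lies at the very end of the fingers, on their centre line; the grasp point (between the pads) lies 19 mm behind it (manip.grip_point_offset is the distance from the TCP to the grasp point, in m); z points along the fingers, y is the line along which they close (so a half turn about z gives the same grasp; the last joint's range is limited). The gripper opens to 85 mm and grips with 20 to 120 N. Pads are 22 mm wide; open, the fingers measure 114 mm over their backs; the gripper's body (76 mm by 85 mm) begins 54 mm behind the grasp point. The pads swing forward as they close: fully open they stand 13 mm farther back than shut.
Start: joints at [1.307, 0.332, -0.065, 1.46, 0.022, 1.35, -0.088], TCP at [0.149, -0.607, 0.231] pointing down, gripper open.
Joint ranges: [-2.6, 2.6], [-0.5, 2.12], [-1.47, 1.34], [0.16, 2.42], [-1.27, 4.41], [0.06, 2.06], [-2.6, 2.6]. Speed limits (rad/s): [2.22, 2.22, 2.79, 2.79, 3.14, 3.14, 3.14].

### API

Orientations are given as a unit quaternion [x, y, z, w].
In Python, from workcell import manip gives the robot as it stands. The module is installed in compiled form; this text tells all that it offers.
- The arm moves only by the shell command python3 -m inch 'ROWS' [OPENING] [FORCE]. ROWS is JSON, a list of rows, each a list of 2 entries, a list of its own where there are three numbers: the shift along the tool's x, y, z each as a share of 0.08 m, from -1 to 1, then the turn, a rotation vector about the tool's x, y, z each as a share of 45 degrees, from -1 to 1. A call has exactly 10 rows; each row is the pose to reach, as a shift and turn from the pose commanded when the call began, along the tool's axes at that moment; what a row does not reach only later rows make up. A row lasts 1/10 s, in which the tool goes at most 50 mm and 8.59 degrees, less where a joint would pass 70% of its speed; a pose out of reach is approached as far as the arm can. A call with a number of a shift or a turn outside -1 to 1 is refused whole. A call with a gripper value outside its range is refused whole. OPENING is the opening, from 0 (shut) to 1 (fully open), set as the call begins (- or left out, the last holds). The fingers move at their own pace and stop on an object; FORCE is the grip in N (left out, the last holds). Time passes only in rows, so rows that repeat a pose let the fingers close, or fill a call up. It gives the time, the measured TCP pose, the force, the opening and the grip force at its end, in the units of the state.
- manip.get_obs(): the state, without advancing time (a new reading comes with each control period).
- manip.camera(name): name is "scene" or "top" or "wrist"; returns the picture (400x640x3 uint8, red, green, blue); there is no depth.
- manip.camera_params(name): a dict with "fov_y" (degrees; the focal length in pixels is half the picture's height over the tangent of half this angle, whatever the lens; pixels are square), "cx", "cy" (the principal point, pixels), "camera_from_world" (4x4, takes a point from world to camera coordinates); the wrist camera has in their place "T_tool_cam" (4x4, takes a point from camera to tool coordinates, whose origin is the TCP and whose axes are the flange's). Camera axes: x right, y up, looking along -z (the intrinsics and any distortion apply to the point x, -y, -z); pixel columns grow to the right and rows downward; lengths in m; the calibration is good to about 2 mm. A picture is of the moment at which its call begins: read the wrist's pose just before it. camera_params takes no time and is no camera call.
- manip.hand_in(): hands the job in; it is judged then, once.
The state is a dict: "clock": time; "joint_pos": joint angles; "joint_velocities": joint speeds; "tau": joint torques, N m; "position": TCP position; "ee_rot": TCP orientation; "ft_force": force on the tool from outside, world axes, zero at the start; "torque": the same for the moment, N m; "grip_width": opening from 0.0 (shut) to 1.0 (fully open); "grasp_force": force on a finger pad.
Only numpy, scipy, OpenCV 4.12 (cv2) and the standard library are available. Lean on these libraries where they do the work, as an engineer would, in place of code of your own. Each camera call takes 0.05 s, during which the arm holds its last target. There are 200 camera calls.

### The job

Set out the oak shelf board with the things from the felt mat: stand the jar centred on the round cork mat and put its lid on, set the coin tin midway between the cork mat and the clock and in line with them, put the padlock lying centred on top of the coin tin, and lay the flashlight on the shelf straight in front of the tin (the side away from the shelf's raised back rail), parallel to the rail with about 3 cm between it and the tin. Keep the jar and its lid from tipping over, and leave the shoe polish tin and the door wedge where they are.

Things in the scene. Friction and masses are not known exactly. Their poses are not given: they have to be found in the camera images.
- shelf: Fixed oak shelf board, 200 (x) x 320 (y) x 12 mm thick, lying flat on the table. Origin: centre of its underside, so its upper face is 12 mm above the origin. A raised back rail, 10 mm thick and 20 mm high above the board, runs along y on its +x edge; its front is the -x edge. Lies left or right of the robot's midline, turned up to 0.2 rad.
- cork_mat: Fixed round cork mat, 84 mm across, 4 mm thick, on the shelf near one end (left or right). Origin: centre of its underside (12 mm above the table); its upper face is 4 mm above that. Its centre is 20 mm behind (+x of) the shelf's centre line, and 200 mm from the clock's centre along the shelf's y.
- clock: Fixed small white desk clock, 30 (x) x 54 (y) x 56 mm high, with a round face to -x, standing on the shelf near the other end. Origin: centre of its underside (12 mm above the table). Its axes are parallel to the shelf's.
- jar_c (a point): White ceramic jar without its lid, loose, upright: 62 mm across (50 mm at its foot), 60 mm high, 52 mm wide mouth, about 180 g. Point: its centre, 30 mm above its underside; z up its axis. Starts on the grey felt mat (fixed, 3 mm thick, 310 x 330 mm), as do all loose things, in shuffled places about 100 mm apart.
- lid_c (a point): The jar's white ceramic lid, loose, right way up: 33 mm high overall; from below: an 8 mm deep tapered plug (36 to 44 mm across), a 62 mm disc 7 mm thick, and a round knob 20 mm across standing 18 mm above the disc. Point: on its axis, 16.5 mm above the plug's underside (knob top 16.5 mm above the point, disc's upper face 1.5 mm below it). On the jar, this point is 38.5 mm above the jar's centre. About 70 g.
- coin_tin_c (a point): Stainless steel coin tin, closed, loose: a plain disc-like cylinder 58 mm across, 30 mm high, flat top with a dark coin slot. Point: its centre, 15 mm above its underside. About 150 g.
- padlock_c (a point): Brass padlock lying flat, loose: body 32 (x) x 38 (y) x 18 mm high, with a steel shackle that reaches 24 mm beyond the body's +x face. Point: centre of the body (without shackle), 9 mm above its underside. About 130 g, weight close to the point.
- flashlight_c (a point): Black plastic mini flashlight lying on its side, loose: 90 mm long along its x, head (+x end, 24 mm long) and tail cap (12 mm long) 28 mm square with rounded edges, barrel between them round, 24 mm across. Point: centre of its length on its axis, 14 mm above the surface it lies on. About 70 g.
- polish_tin_c (a point): Bystander, to be left alone: flat black shoe polish tin, loose, 64 mm across, 19 mm high, with a small key tab on its side. Point: its centre, 9.5 mm above its underside.
- wedge_c (a point): Bystander, to be left alone: dark wooden door wedge with a ribbed slope, loose, 70 (x) x 34 (y) mm, rising from 6 to 24 mm high towards +x. Point: centre, 12 mm above its underside.
Not all that is in view belongs to the job. Leave any blue or pink look-alike of the part that bears coin_tin_c alone.

How it is judged:
By the outcome, as a careful person would: the job done as asked, in the order asked, and still so for the second after the job is handed in, with the robot touching nothing.
It also fails if it takes over 144 s, if anything falls off the work surface, if the arm or the gripper's body presses on something with over 40 N, if the wrist force passes 120 N, or if a joint passes its speed limit or range.

## Working session

There is one attempt and no reset: what is moved stays moved. The work goes in short steps, Python scripts to look and compute and a shell command to move; the robot and the scene stay as the last step left them, time stands still between calls to the robot, and variables do not carry over. Pictures are saved under pics/ and viewed, at most 14 in all, crops included, and the job is handed in when it is done.

```bash
mkdir -p pics; ls; python3 - <<'E'
from workcell import manip
import cv2,numpy as np
np.set_printoptions(precision=4,suppress=True)
o=manip.get_obs();print({k:np.round(v,3) for k,v in o.items()}, manip.grip_point_offset)
for n in ("scene","top","wrist"):
    im=manip.camera(n);cv2.imwrite(f"pics/{n}0.png",im[...,::-1]);print(n,manip.camera_params(n))
E
```

```text
pics
{'clock': np.float64(0.0), 'joint_pos': array([ 1.307,  0.333, -0.065,  1.461,  0.022,  1.35 , -0.089]), 'joint_velocities': array([-0.   , -0.001,  0.001,  0.002, -0.001, -0.001, -0.001]), 'tau': array([  0.   , -62.544,   0.049, -39.16 ,   0.016,   0.01 ,  -0.   ]), 'position': array([ 0.149, -0.607,  0.23 ]), 'ee_rot': array([ 0.993,  0.12 , -0.   , -0.001]), 'ft_force': array([ 0.12 , -0.712,  0.731]), 'torque': array([ 0.007, -0.058, -0.026]), 'grasp_force': np.float64(0.0), 'grip_width': np.float64(1.008)} 0.0187
scene {'fov_y': 54.18938277869146, 'cx': 318.9111462748535, 'cy': 201.66489185058956, 'camera_from_world': array([[-0.4887,  0.8723,  0.0133,  0.3507],
       [-0.5219, -0.3046,  0.7968,  0.2492],
       [ 0.6991,  0.3824,  0.6041, -1.4692],
       [ 0.    ,  0.    ,  0.    ,  1.    ]])}
top {'fov_y': 47.807182823709496, 'cx': 320.6299164151754, 'cy': 193.55646710051784, 'camera_from_world': array([[-0.0068, -0.9999, -0.0077, -0.0552],
       [ 0.9969, -0.0073,  0.0784, -0.6289],
       [-0.0784, -0.0072,  0.9969, -1.0958],
       [ 0.    ,  0.    ,  0.    ,  1.    ]])}
wrist {'fov_y': 65.9082125683635, 'cx': 319.18720766333763, 'cy': 199.43188690426334, 'T_tool_cam': array([[-0.0003,  0.9521,  0.3059,  0.0792],
       [ 1.    ,  0.0004, -0.0004,  0.0003],
       [-0.0005,  0.3059, -0.9521, -0.1433],
       [ 0.    ,  0.    ,  0.    ,  1.    ]])}
```

View pics/top0.png

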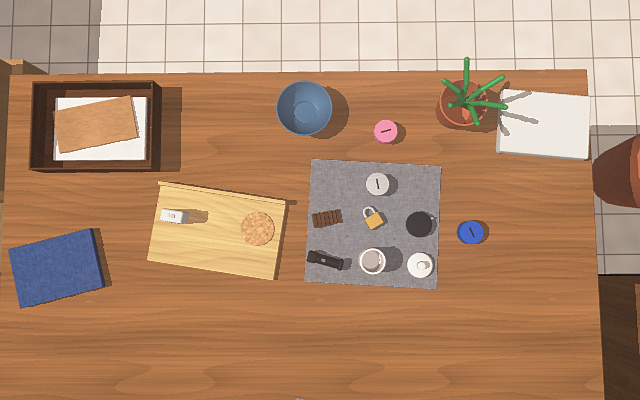

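View pics/scene0.png

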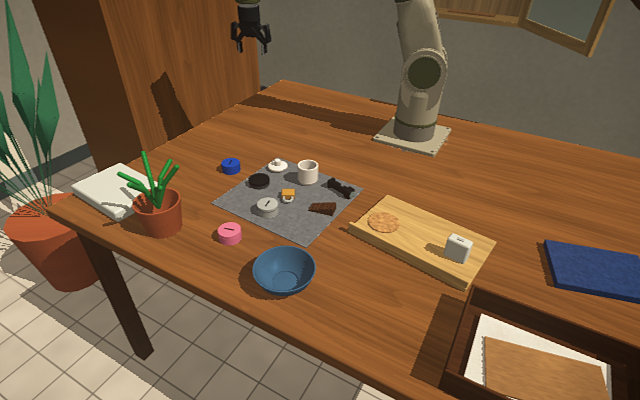

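The top view shows, on the felt: steel coin tin (377,184), padlock (373,217), jar (372,261), lid (420,265), flashlight (325,260), polish tin (419,224) and wedge (327,218). The shelf has cork at (257,228) and clock at (173,216). Coin tin candidates: steel (377,184), pink (385,131), blue (470,232). The steel one on the felt fits; the coloured ones are the look-alikes.

```bash
cat > h.py <<'E'
from workcell import manip
import cv2,numpy as np
from scipy.spatial.transform import Rotation as R
np.set_printoptions(precision=4,suppress=True)
def shot(name,save=None):
    o=manip.get_obs(); im=manip.camera(name)[...,::-1].copy()
    if save: cv2.imwrite(f"pics/{save}.png",im)
    return im,cam(name,o)
def pose(o):
    T=np.eye(4);T[:3,:3]=R.from_quat(o["ee_rot"]).as_matrix();T[:3,3]=o["position"];return T
def cam(name,o=None):
    p=manip.camera_params(name);f=200/np.tan(np.radians(p["fov_y"]/2))
    T=pose(o)@p["T_tool_cam"] if name=="wrist" else np.linalg.inv(p["camera_from_world"])
    return f,p["cx"],p["cy"],T
def ray(c,uv,z):   # pixel(s) -> world xy on plane z
    f,cx,cy,T=c;uv=np.atleast_2d(uv).astype(float)
    d=np.c_[(uv[:,0]-cx)/f,-(uv[:,1]-cy)/f,-np.ones(len(uv))]@T[:3,:3].T
    return T[:2,3]+d[:,:2]*((z-T[2,3])/d[:,2])[:,None]
def proj(c,P):
    f,cx,cy,T=c;q=(np.atleast_2d(P)-T[:3,3])@T[:3,:3]
    return np.c_[cx+f*q[:,0]/-q[:,2],cy-f*q[:,1]/-q[:,2]]
def go(target,yaw=None): # shares to reach TCP target from present pose (tool axes)
    o=manip.get_obs();T=pose(o);x=T[:3,0]
    d=T[:3,:3].T@(np.asarray(target)-T[:3,3])/0.08
    y0=np.arctan2(x[1],x[0]); print("tcp",T[:3,3],"yaw",round(y0,3),"t",round(float(o["clock"]),1),"shift shares",d,
      "tilt",np.round(T[:2,2],4),"" if yaw is None else "turn z share %.3f"%(-((yaw-y0+np.pi/2)%np.pi-np.pi/2)/(np.pi/4)))
E
python3 - <<'E'
from h import *
c=cam("top")
for n,u,z in [("tin",(377,184),.033),("lock",(373,217),.021),("jar",(372,261),.063),("lid",(420,265),.036),("torch",(325,260),.017),("polish",(419,224),.022),("wedge",(327,218),.02),("cork",(257,228),.016),("clock",(173,216),.068),("mat corner",(311,159),.003),("mat c",(441,165),.003),("mat c",(436,288),.003),("mat c",(304,282),.003),("sh",(160,183),.032),("sh",(287,201),.032),("sh",(276,279),.012),("sh",(148,261),.012)]:
    print(n,ray(c,u,z)[0])
E
```

```text
tin [ 0.6504 -0.1988]
lock [ 0.5695 -0.189 ]
jar [ 0.4644 -0.1804]
lid [ 0.4522 -0.2993]
torch [ 0.4644 -0.0693]
polish [ 0.5515 -0.3022]
wedge [ 0.5679 -0.075 ]
cork [0.5443 0.0994]
clock [0.574  0.2921]
mat corner [ 0.7186 -0.0356]
mat c [ 0.7006 -0.3655]
mat c [ 0.3927 -0.3446]
mat c [ 0.4094 -0.0165]
sh [0.6571 0.338 ]
sh [0.6101 0.0233]
sh [0.4181 0.0524]
sh [0.4643 0.3712]
```

```bash
python3 - <<'E'
import cv2
im=cv2.imread("pics/top0.png")[115:295,140:490]
cv2.imwrite("pics/crop0.png",cv2.resize(im,None,fx=2.28,fy=2.28,interpolation=cv2.INTER_CUBIC))
E
```

```text
(no output)
```

View pics/crop0.png

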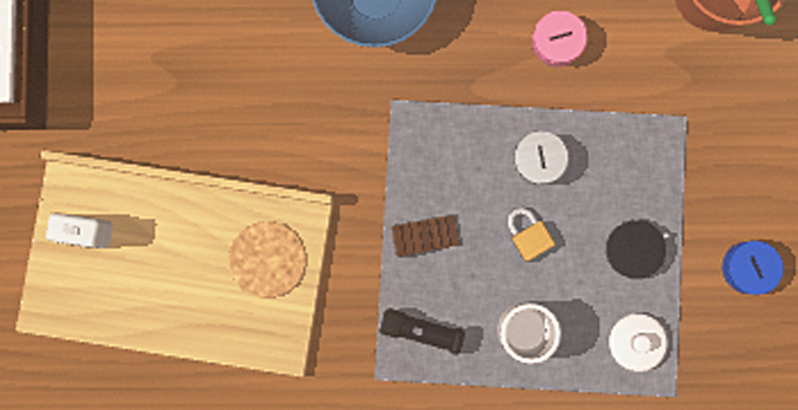

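The crop confirms that the steel, uncoloured tin stands on the felt at (541,157). Pink (560,38) and blue (753,267) are off the mat. I'll move over the jar and look with the wrist camera.

```bash
for i in 1 2 3 4 5; do python3 -m inch '[[[0.1,-0.084,0],[0,0,0]],[[0.2,-0.168,0],[0,0,0]],[[0.3,-0.252,0],[0,0,0]],[[0.4,-0.336,0],[0,0,0]],[[0.5,-0.42,0],[0,0,0]],[[0.6,-0.504,0],[0,0,0]],[[0.7,-0.588,0],[0,0,0]],[[0.8,-0.672,0],[0,0,0]],[[0.9,-0.756,0],[0,0,0]],[[1,-0.84,0],[0,0,0]]]' 1 40 | tail -c 400; done
python3 - <<'E'
from h import *
im,c=shot("wrist","w1"); go((.464,-.18,.2))
P={"tin":(.6504,-.1988,.033),"lock":(.5695,-.189,.021),"jar":(.4644,-.1804,.063),"lid":(.4522,-.2993,.036),"torch":(.4644,-.0693,.017),"cork":(.5443,.0994,.016)}
for k,v in P.items(): print(k,proj(c,v))
E
```

```text
clock: 1.15
position: [0.2112, -0.5219, 0.2313]
ee_rot: [0.993, 0.12, -0.0, 0.0]
ft_force: [0.5, 0.2, 0.4]
grip_width: 1.0
grasp_force: 0.0
clock: 2.15
position: [0.2729, -0.4376, 0.2313]
ee_rot: [0.993, 0.12, 0.0, 0.0]
ft_force: [0.0, 0.5, -0.2]
grip_width: 0.998
grasp_force: 0.0
clock: 3.15
position: [0.3346, -0.3533, 0.2313]
ee_rot: [0.993, 0.12, 0.0, 0.0]
ft_force: [0.3, -0.8, -0.3]
grip_width: 1.002
grasp_force: 0.0
clock: 4.15
position: [0.3962, -0.2689, 0.2313]
ee_rot: [0.993, 0.12, 0.0, 0.0]
ft_force: [-0.1, 0.1, -0.3]
grip_width: 1.0
grasp_force: 0.0
clock: 5.15
position: [0.4579, -0.1846, 0.2313]
ee_rot: [0.993, 0.12, -0.0, 0.0]
ft_force: [0.0, -0.2, -0.5]
grip_width: 0.997
grasp_force: 0.0
tcp [ 0.4588 -0.1829  0.2314] yaw 0.243 t 5.2 shift shares [ 0.0712 -0.0195  0.3921] tilt [0.0006 0.0005] 
tin [[381.5048 -14.968 ]]
lock [[347.8314  72.5333]]
jar [[316.3772 173.4245]]
lid [[414.0197 202.1145]]
torch [[222.6872 141.8667]]
cork [[72.0822 26.8617]]
```

View pics/w1.png

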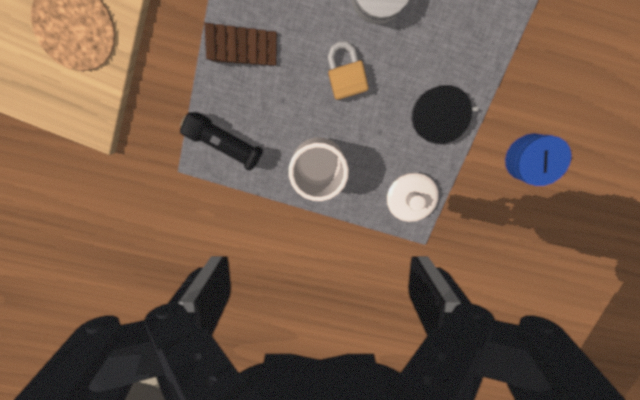

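The wrist view agrees with the top estimates: jar rim (318,172), lid (412,197), padlock body (348,80), torch (222,140), tin at the top edge (383,0). Next I refine with contours in both views.

```bash
cat > seg.py <<'E'
from h import *
def blob(im,mask,uv,rad):
    m=np.zeros(mask.shape,np.uint8);cv2.circle(m,tuple(int(v) for v in uv),rad,255,-1)
    m=cv2.bitwise_and(mask,m);cs,_=cv2.findContours(m,cv2.RETR_EXTERNAL,cv2.CHAIN_APPROX_NONE)
    cs=[k for k in cs if cv2.contourArea(k)>15]
    return max(cs,key=cv2.contourArea)[:,0,:].astype(np.float32) if cs else None
def hsv(im,lo,hi): return cv2.inRange(cv2.cvtColor(im,cv2.COLOR_BGR2HSV),lo,hi)
def circ(c,ct,z):  # contour -> world circle/rect on plane
    w=ray(c,cv2.convexHull(ct)[:,0,:],z)*1000
    A=np.c_[2*w,np.ones(len(w))];s=np.linalg.lstsq(A,(w**2).sum(1),rcond=None)[0]
    return s[:2]/1000,2*np.sqrt(s[2]+s[0]**2+s[1]**2)
def rect(c,ct,z):
    w=(ray(c,ct,z)*1000).astype(np.float32);(p,s,a)=cv2.minAreaRect(w);b=cv2.boxPoints((p,s,a));return np.array(p)/1000,s,a
WHITE=((0,0,165),(179,45,255));BRASS=((10,110,120),(30,255,255));BLACK=((0,0,0),(179,255,55))
E
python3 - <<'E'
from seg import *
o=manip.get_obs()
for n,f in (("top","top0"),("wrist","w1")):
    im=cv2.imread(f"pics/{f}.png");c=cam(n,o);r=lambda k:int(k*(1 if n=="top" else 2.2))
    def p(nm,rng,P,rad,z,fn):
        ct=blob(im,hsv(im,*rng),proj(c,P)[0],r(rad)); print(n,nm,None if ct is None else fn(c,ct,z))
    p("jar",WHITE,(.4644,-.1804,.063),18,.063,circ)
    p("lid",WHITE,(.4522,-.2993,.018),17,.016,circ)
    p("lock",BRASS,(.5695,-.189,.021),15,.021,rect)
    p("torch",BLACK,(.4644,-.0693,.017),24,.017,rect)
    if n=="top":
        p("tin",((0,0,120),(179,40,255)),(.6504,-.1988,.033),15,.033,circ)
        p("clock",((0,0,190),(179,40,255)),(.574,.292,.068),20,.068,rect)
    p("cork",((5,90,100),(17,200,255)),(.5443,.0994,.016),22,.016,circ)
E
```

```text
top jar (array([ 0.4655, -0.179 ]), np.float64(63.3381207669163))
top lid (array([ 0.4513, -0.3017]), np.float64(62.20602475323949))
top lock (array([ 0.5614, -0.1901]), (31.261516571044922, 37.07716369628906), 30.387758255004883)
top torch None
top tin (array([ 0.6507, -0.1948]), np.float64(72.09442688256759))
top clock (array([0.5748, 0.2972]), (51.11528015136719, 28.49641990661621), 80.90247344970703)
top cork (array([0.5422, 0.0963]), np.float64(88.3699959495426))
wrist jar (array([ 0.4669, -0.1795]), np.float64(62.10900308063739))
wrist lid (array([ 0.4532, -0.3005]), np.float64(62.416617300665834))
wrist lock (array([ 0.5635, -0.1892]), (31.401752471923828, 37.25459289550781), 29.765989303588867)
wrist torch (array([ 0.4666, -0.0668]), (92.02909088134766, 31.020078659057617), 74.33582305908203)
wrist cork (array([0.5449, 0.1003]), np.float64(96.96608986486416))
```

```bash
python3 - <<'E'
from h import *
go((.4662,-.1793,.018))
E
```

```text
tcp [ 0.4588 -0.1829  0.2314] yaw 0.243 t 5.2 shift shares [ 0.0984 -0.0205  2.6671] tilt [0.0006 0.0005]
```

```bash
python3 -m inch '[[[0.03,-0.01,0.1],[0,0,0]],[[0.06,-0.02,0.2],[0,0,0]],[[0.1,-0.02,0.3],[0,0,0]],[[0.1,-0.02,0.4],[0,0,0]],[[0.1,-0.02,0.5],[0,0,0]],[[0.1,-0.02,0.6],[0,0,0]],[[0.1,-0.02,0.7],[0,0,0]],[[0.1,-0.02,0.8],[0,0,0]],[[0.1,-0.02,0.9],[0,0,0]],[[0.1,-0.02,1],[0,0,0]]]' >/dev/null
python3 -m inch '[[[0,0,0.1],[0,0,0]],[[0,0,0.2],[0,0,0]],[[0,0,0.3],[0,0,0]],[[0,0,0.4],[0,0,0]],[[0,0,0.5],[0,0,0]],[[0,0,0.6],[0,0,0]],[[0,0,0.7],[0,0,0]],[[0,0,0.7],[0,0,0]],[[0,0,0.7],[0,0,0]],[[0,0,0.7],[0,0,0]]]' 
python3 - <<'E'
from seg import *
im,c=shot("wrist","w2"); go((.4662,-.1793,.018))
ct=blob(im,hsv(im,*WHITE),proj(c,(.4662,-.1793,.063))[0],110);print(circ(c,ct,.063))
E
```

```text
clock: 7.2
position: [0.4651, -0.1819, 0.0957]
ee_rot: [0.993, 0.12, 0.0, 0.0]
ft_force: [0.3, 0.3, 0.3]
grip_width: 1.0
grasp_force: 0.0
tcp [ 0.4651 -0.1819  0.0957] yaw 0.241 t 7.2 shift shares [ 0.0209 -0.029   0.9716] tilt [ 0.0007 -0.0004] 
(array([ 0.4676, -0.1796]), np.float64(63.30352468724445))
```

View pics/w2.png

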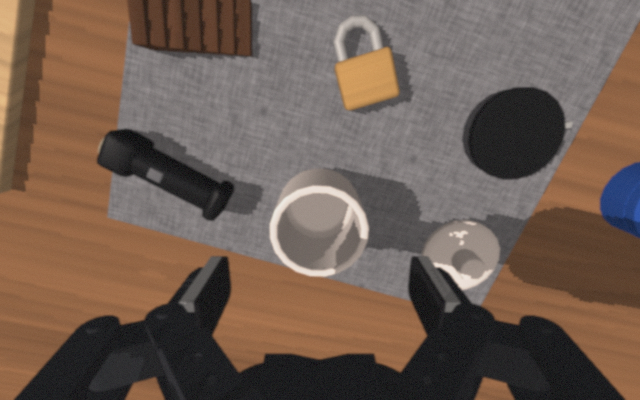

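Jar mouth at (318,230), centred between the fingers. Torch head is at the left end (125,155). Descending and gripping.

```bash
python3 -m inch '[[[0.03,-0.025,0.1],[0,0,0]],[[0.03,-0.025,0.2],[0,0,0]],[[0.03,-0.025,0.3],[0,0,0]],[[0.03,-0.025,0.4],[0,0,0]],[[0.03,-0.025,0.5],[0,0,0]],[[0.03,-0.025,0.6],[0,0,0]],[[0.03,-0.025,0.7],[0,0,0]],[[0.03,-0.025,0.8],[0,0,0]],[[0.03,-0.025,0.9],[0,0,0]],[[0.03,-0.025,0.96],[0,0,0]]]' 
python3 -m inch '[[[0,0,0],[0,0,0]],[[0,0,0],[0,0,0]],[[0,0,0],[0,0,0]],[[0,0,0],[0,0,0]],[[0,0,0],[0,0,0]],[[0,0,0],[0,0,0]],[[0,0,0],[0,0,0]],[[0,0,0],[0,0,0]],[[0,0,0],[0,0,0]],[[0,0,0],[0,0,0]]]' 0 40
python3 -m inch '[[[0,0,-0.1],[0,0,0]],[[0,0,-0.2],[0,0,0]],[[0,0,-0.3],[0,0,0]],[[0,0,-0.4],[0,0,0]],[[0,0,-0.5],[0,0,0]],[[0,0,-0.6],[0,0,0]],[[0,0,-0.6],[0,0,0]],[[0,0,-0.6],[0,0,0]],[[0,0,-0.6],[0,0,0]],[[0,0,-0.6],[0,0,0]]]'
python3 - <<'E'
from h import *
go((.5436,.0983,.075))
E
```

```text
clock: 8.25
position: [0.4664, -0.1793, 0.0176]
ee_rot: [0.993, 0.12, -0.0, -0.0]
ft_force: [0.1, 0.1, 0.5]
grip_width: 1.001
grasp_force: 0.0
clock: 9.25
position: [0.467, -0.1794, 0.0189]
ee_rot: [0.993, 0.12, 0.0, 0.0]
ft_force: [-0.9, -0.2, 5.6]
grip_width: 0.728
grasp_force: 44.2
clock: 10.25
position: [0.4664, -0.1792, 0.0661]
ee_rot: [0.993, 0.12, -0.0, -0.0]
ft_force: [0.0, 0.5, -2.1]
grip_width: 0.722
grasp_force: 44.2
tcp [ 0.4664 -0.1792  0.0661] yaw 0.241 t 10.2 shift shares [ 1.7651 -3.1386 -0.1109] tilt [-0.0007  0.0002]
```

```bash
for i in 1 2; do python3 -m inch '[[[0.06,-0.1,-0.02],[0,0,0]],[[0.12,-0.2,-0.04],[0,0,0]],[[0.18,-0.3,-0.06],[0,0,0]],[[0.24,-0.4,-0.08],[0,0,0]],[[0.3,-0.5,-0.1],[0,0,0]],[[0.36,-0.6,-0.12],[0,0,0]],[[0.42,-0.7,-0.14],[0,0,0]],[[0.48,-0.8,-0.16],[0,0,0]],[[0.54,-0.9,-0.18],[0,0,0]],[[0.58,-1,-0.2],[0,0,0]]]' >/dev/null; done
python3 - <<'E'
from seg import *
im,c=shot("wrist","w3"); t,ct_=shot("top","top3");go((.5436,.0983,.05))
for P in ((.5436,.0983,.016),(.574,.295,.068)): print(proj(c,P))
E
```

```text
tcp [ 0.5189 -0.0001  0.0988] yaw 0.243 t 12.3 shift shares [ 0.5954 -1.12    0.6108] tilt [0.0005 0.0005] 
[[194.3785 145.8285]]
[[-239.0441    4.6498]]
```

View pics/w3.png

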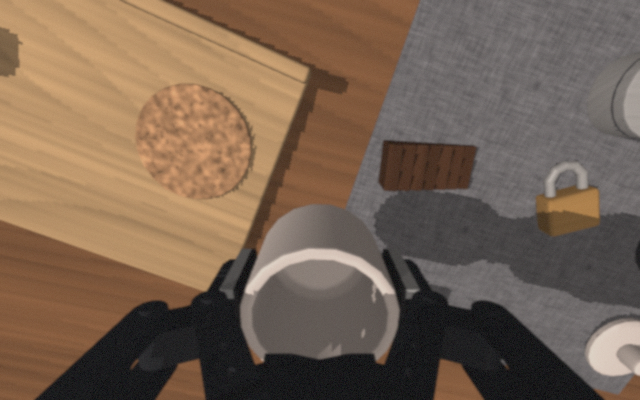

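The cork's centre is near (194,141). I fit its edge in Lab colour, along with the shelf rim line and the tin.

```bash
cat > cork.py <<'E'
from seg import *
def cork(im,c,g=(.5436,.0983)):
    k=proj(c,np.array([[g[0]+.052*np.cos(a),g[1]+.052*np.sin(a),.016] for a in np.linspace(0,6.28,40)])).astype(np.int32)
    m=np.zeros(im.shape[:2],np.uint8);cv2.fillPoly(m,[k],255)
    a=cv2.GaussianBlur(cv2.cvtColor(im,cv2.COLOR_BGR2LAB)[...,1],(0,0),1)
    t,_=cv2.threshold(a[m>0].reshape(-1,1),0,255,cv2.THRESH_OTSU)
    b=((a>t)&(m>0)).astype(np.uint8)*255;b=cv2.morphologyEx(b,cv2.MORPH_OPEN,np.ones((3,3)))
    cs,_=cv2.findContours(b,cv2.RETR_EXTERNAL,cv2.CHAIN_APPROX_NONE);ct=max(cs,key=cv2.contourArea)[:,0,:].astype(np.float32)
    return circ(c,ct,.016),t
E
python3 - <<'E'
from cork import *
o=manip.get_obs()
print(cork(cv2.imread("pics/w3.png"),cam("wrist",o)),cork(cv2.imread("pics/top0.png"),cam("top")))
# tin in top image: bright low-sat, exclude shadows/felt by value
im=cv2.imread("pics/top3.png");c=cam("top")
for v in (150,165,180):
    ct=blob(im,hsv(im,(0,0,v),(179,40,255)),proj(c,(.6504,-.1988,.033))[0],15);print(v,circ(c,ct,.033))
E
```

```text
((array([0.544, 0.101]), np.float64(82.85344091346975)), 138.0) ((array([0.5429, 0.0989]), np.float64(84.30055164517182)), 137.0)
150 (array([ 0.6525, -0.1937]), np.float64(69.0526285385832))
165 (array([ 0.6517, -0.1988]), np.float64(56.40030578081067))
180 (array([ 0.6517, -0.1989]), np.float64(55.76769903115667))
```

```bash
python3 -m inch '[[[0.05,-0.1,0],[0,0,0]],[[0.1,-0.2,0],[0,0,0]],[[0.15,-0.3,0],[0,0,0]],[[0.2,-0.4,0],[0,0,0]],[[0.25,-0.5,0],[0,0,0]],[[0.3,-0.6,0],[0,0,0]],[[0.35,-0.7,0],[0,0,0]],[[0.4,-0.8,0],[0,0,0]],[[0.45,-0.9,0],[0,0,0]],[[0.5,-1,0],[0,0,0]]]' >/dev/null
python3 -m inch '[[[0.05,-0.1,0.06],[0,0,0]],[[0.1,-0.147,0.14],[0,0,0]],[[0.1,-0.147,0.22],[0,0,0]],[[0.1,-0.147,0.3],[0,0,0]],[[0.1,-0.147,0.38],[0,0,0]],[[0.1,-0.147,0.46],[0,0,0]],[[0.1,-0.147,0.54],[0,0,0]],[[0.1,-0.147,0.62],[0,0,0]],[[0.1,-0.147,0.7],[0,0,0]],[[0.1,-0.147,0.7],[0,0,0]]]'
python3 - <<'E'
from h import *
go((.5435,.1005,.0315))
E
```

```text
clock: 14.35
position: [0.5428, 0.0986, 0.0415]
ee_rot: [0.993, 0.12, -0.001, 0.0]
ft_force: [-0.2, -0.6, -3.0]
grip_width: 0.721
grasp_force: 44.2
tcp [0.5428 0.0986 0.0415] yaw 0.241 t 14.3 shift shares [ 0.0148 -0.0212  0.1248] tilt [-0.0014 -0.0002]
```

Lower, release to 0.85 opening, and rise while starting back.

```bash
python3 -m inch '[[[0.01,-0.02,0.02],[0,0,0]],[[0.015,-0.02,0.04],[0,0,0]],[[0.015,-0.02,0.06],[0,0,0]],[[0.015,-0.02,0.08],[0,0,0]],[[0.015,-0.02,0.09],[0,0,0]],[[0.015,-0.02,0.1],[0,0,0]],[[0.015,-0.02,0.11],[0,0,0]],[[0.015,-0.02,0.12],[0,0,0]],[[0.015,-0.02,0.125],[0,0,0]],[[0.015,-0.02,0.125],[0,0,0]]]'
python3 -m inch '[[[0,0,0],[0,0,0]],[[0,0,0],[0,0,0]],[[0,0,0],[0,0,0]],[[0,0,0],[0,0,0]],[[0,0,0],[0,0,0]],[[0,0,0],[0,0,0]],[[0,0,-0.04],[0,0,0]],[[0,0,-0.1],[0,0,0]],[[0,0,-0.18],[0,0,0]],[[0,0,-0.26],[0,0,0]]]' 1
python3 -m inch '[[[0,0,-0.1],[0,0,0]],[[0,0,-0.2],[0,0,0]],[[0,0,-0.3],[0,0,0]],[[0,0,-0.4],[0,0,0]],[[0,0,-0.5],[0,0,0]],[[0,0,-0.6],[0,0,0]],[[0,0,-0.7],[0,0,0]],[[0,0,-0.8],[0,0,0]],[[0,0,-0.9],[0,0,0]],[[0,0,-1],[0,0,0]]]' >/dev/null
python3 - <<'E'
from cork import *
im,c=shot("wrist","w4"); t,c2=shot("top","top4")
for n,i,k in(("w",im,c),("t",t,c2)):
    ct=blob(i,hsv(i,*WHITE),proj(k,(.5435,.1005,.076))[0],60 if n=="w" else 20);print(n,circ(k,ct,.076))
print(proj(c,(.5737,.298,.068)))
go((.4523,-.301,.1))
E
```

```text
clock: 15.35
position: [0.5441, 0.1006, 0.0324]
ee_rot: [0.993, 0.12, -0.0, 0.0]
ft_force: [0.8, 0.8, -1.6]
grip_width: 0.724
grasp_force: 44.2
clock: 16.35
position: [0.5443, 0.1007, 0.0541]
ee_rot: [0.993, 0.12, 0.0, 0.0]
ft_force: [0.3, -0.4, 0.1]
grip_width: 1.001
grasp_force: 0.0
w (array([0.5432, 0.1003]), np.float64(60.17577691067101))
t (array([0.5259, 0.0831]), np.float64(28.402451044878415))
[[ 34.0396 105.8552]]
tcp [0.5447 0.1008 0.1346] yaw 0.241 t 17.4 shift shares [-2.3204  4.6018  0.4294] tilt [0.0018 0.0001]
```

View pics/w4.png

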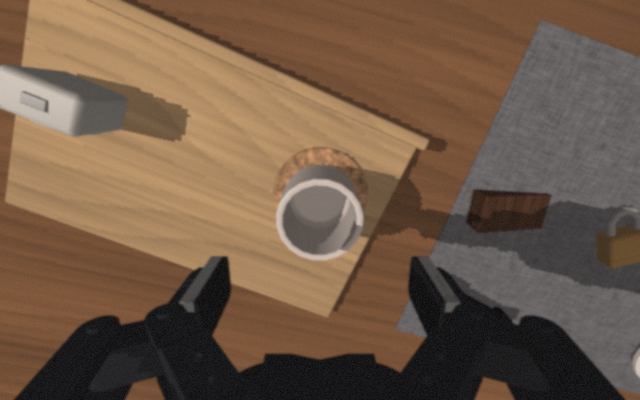

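Jar stands upright at the cork's centre: rim (320,219), cork (320,175) below it. Now on to the lid.

```bash
python3 -m inch '[[[-0.046,0.092,0],[0,0,0]],[[-0.092,0.184,0],[0,0,0]],[[-0.138,0.276,0],[0,0,0]],[[-0.184,0.368,0],[0,0,0]],[[-0.23,0.46,0],[0,0,0]],[[-0.276,0.552,0],[0,0,0]],[[-0.322,0.644,0],[0,0,0]],[[-0.368,0.736,0],[0,0,0]],[[-0.414,0.828,0],[0,0,0]],[[-0.464,0.92,0],[0,0,0]]]' 0.5 >/dev/null
for i in 1 2 3 4; do python3 -m inch '[[[-0.046,0.092,0.008],[0,0,0]],[[-0.092,0.184,0.016],[0,0,0]],[[-0.138,0.276,0.024],[0,0,0]],[[-0.184,0.368,0.032],[0,0,0]],[[-0.23,0.46,0.04],[0,0,0]],[[-0.276,0.552,0.048],[0,0,0]],[[-0.322,0.644,0.056],[0,0,0]],[[-0.368,0.736,0.064],[0,0,0]],[[-0.414,0.828,0.072],[0,0,0]],[[-0.464,0.92,0.08],[0,0,0]]]' >/dev/null; done
python3 - <<'E'
from seg import *
im,c=shot("wrist","w5");i2,c2=shot("top")
for i,k,r in((im,c,70),(i2,c2,17)):
    ct=blob(i,hsv(i,*WHITE),proj(k,(.4523,-.301,.018))[0],r);print(circ(k,ct,.016),len(ct))
print(proj(c,(.4523,-.301,.018)))
go((.4523,-.301,.0195))
E
```

```text
(array([ 0.4523, -0.3025]), np.float64(62.19416686438968)) 213
(array([ 0.4575, -0.2986]), np.float64(52.39661127761534)) 60
[[318.145  203.5649]]
tcp [ 0.451  -0.3024  0.1075] yaw 0.239 t 22.6 shift shares [ 0.0203 -0.0139  1.1005] tilt [-0.0003 -0.0003]
```

View pics/w5.png

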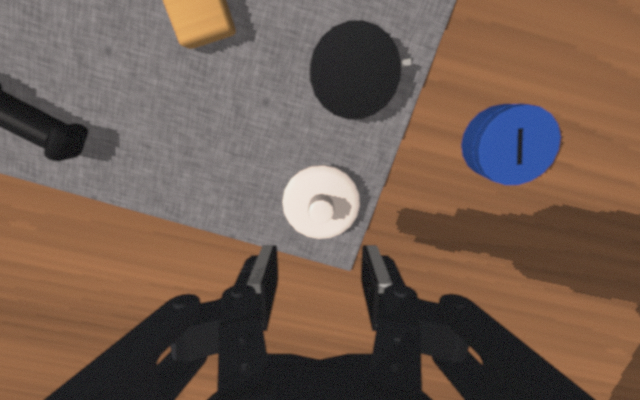

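Lid disc at (320,202) and knob at (320,210), centred between the fingers. Descend and grip the knob.

```bash
python3 -m inch '[[[0.02,-0.004,0.1],[0,0,0]],[[0.02,-0.004,0.2],[0,0,0]],[[0.02,-0.004,0.3],[0,0,0]],[[0.02,-0.004,0.4],[0,0,0]],[[0.02,-0.004,0.5],[0,0,0]],[[0.02,-0.004,0.6],[0,0,0]],[[0.02,-0.004,0.7],[0,0,0]],[[0.02,-0.004,0.8],[0,0,0]],[[0.02,-0.004,0.9],[0,0,0]],[[0.02,-0.004,1],[0,0,0]]]' >/dev/null
python3 -m inch '[[[0,0,0.04],[0,0,0]],[[0,0,0.08],[0,0,0]],[[0,0,0.1],[0,0,0]],[[0,0,0.1],[0,0,0]],[[0,0,0.1],[0,0,0]],[[0,0,0.1],[0,0,0]],[[0,0,0.1],[0,0,0]],[[0,0,0.1],[0,0,0]],[[0,0,0.1],[0,0,0]],[[0,0,0.1],[0,0,0]]]' 
python3 -m inch '[[[0,0,0],[0,0,0]],[[0,0,0],[0,0,0]],[[0,0,0],[0,0,0]],[[0,0,0],[0,0,0]],[[0,0,0],[0,0,0]],[[0,0,0],[0,0,0]],[[0,0,0],[0,0,0]],[[0,0,0],[0,0,0]],[[0,0,0],[0,0,0]],[[0,0,0],[0,0,0]]]' 0 40
python3 -m inch '[[[0,0,-0.1],[0,0,0]],[[0,0,-0.2],[0,0,0]],[[0,0,-0.3],[0,0,0]],[[0,0,-0.4],[0,0,0]],[[0,0,-0.5],[0,0,0]],[[0,0,-0.6],[0,0,0]],[[0,0,-0.7],[0,0,0]],[[0,0,-0.8],[0,0,0]],[[0,0,-0.9],[0,0,0]],[[0,0,-1],[0,0,0]]]'
python3 - <<'E'
from h import *
shot("wrist","w6")
go((.5436,.1004,.13))
E
```

```text
clock: 24.55
position: [0.4531, -0.3004, 0.0198]
ee_rot: [0.993, 0.12, 0.0, 0.0]
ft_force: [0.4, 0.6, 0.2]
grip_width: 0.497
grasp_force: 0.0
clock: 25.55
position: [0.4532, -0.3004, 0.0199]
ee_rot: [0.993, 0.12, 0.0, 0.0]
ft_force: [-0.9, -0.2, 5.1]
grip_width: 0.215
grasp_force: 39.2
clock: 26.55
position: [0.4531, -0.3003, 0.1004]
ee_rot: [0.993, 0.12, 0.0, 0.0]
ft_force: [0.1, -0.3, -0.7]
grip_width: 0.213
grasp_force: 39.1
tcp [ 0.4537 -0.3007  0.1017] yaw 0.241 t 26.6 shift shares [ 2.2871 -4.6005 -0.3578] tilt [ 0.0014 -0.0011]
```

View pics/w6.png

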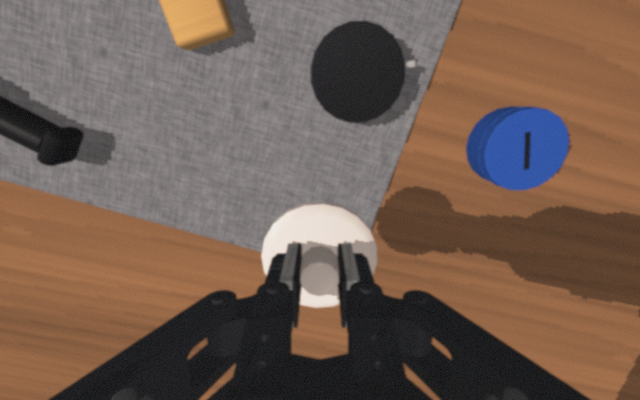

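Lid held by its knob, level: disc (320,255). Carrying it to the jar.

```bash
python3 - <<'E'
from seg import *
im=cv2.imread("pics/w6.png");o=manip.get_obs();c=cam("wrist",o);z=o["position"][2]-.003
ct=blob(im,hsv(im,*WHITE),(319,255),70)
p=ct[ct[:,1]<250];w=ray(c,p,z)*1000
s=np.linalg.lstsq(np.c_[2*w,np.ones(len(w))],(w**2).sum(1),rcond=None)[0];print(s[:2]/1000,2*np.sqrt(s[2]+s[:2]@s[:2]),o["position"])
E
for i in 1 2 3 4; do python3 -m inch '[[[0.046,-0.092,-0.01],[0,0,0]],[[0.092,-0.184,-0.02],[0,0,0]],[[0.138,-0.276,-0.03],[0,0,0]],[[0.184,-0.368,-0.04],[0,0,0]],[[0.23,-0.46,-0.05],[0,0,0]],[[0.276,-0.552,-0.06],[0,0,0]],[[0.322,-0.644,-0.07],[0,0,0]],[[0.368,-0.736,-0.08],[0,0,0]],[[0.414,-0.828,-0.09],[0,0,0]],[[0.46,-0.92,-0.09],[0,0,0]]]' | head -2; done
python3 - <<'E'
from seg import *
im,c=shot("wrist","w7")
ct=blob(im,hsv(im,*WHITE),proj(c,(.5435,.1004,.076))[0],70);print(circ(c,ct,.076))
go((.5436,.1004,.085))
E
```

```text
[ 0.4669 -0.297 ] 39.038420136800326 [ 0.4537 -0.3007  0.1017]
clock: 27.6
position: [0.4715, -0.2195, 0.1071]
clock: 28.6
position: [0.4897, -0.1392, 0.1142]
clock: 29.6
position: [0.5079, -0.0589, 0.1215]
clock: 30.6
position: [0.5261, 0.0213, 0.1286]
(array([0.5432, 0.1   ]), np.float64(60.386666687991415))
tcp [0.5262 0.0229 0.1287] yaw 0.242 t 30.6 shift shares [ 0.4431 -0.8877  0.5465] tilt [0.0005 0.0007]
```

```bash
python3 -m inch '[[[0.045,-0.089,0],[0,0,0]],[[0.09,-0.178,0],[0,0,0]],[[0.135,-0.267,0],[0,0,0]],[[0.18,-0.356,0],[0,0,0]],[[0.225,-0.445,0],[0,0,0]],[[0.27,-0.534,0],[0,0,0]],[[0.315,-0.623,0],[0,0,0]],[[0.36,-0.712,0],[0,0,0]],[[0.405,-0.801,0],[0,0,0]],[[0.448,-0.888,0],[0,0,0]]]' >/dev/null
python3 -m inch '[[[0,0,0.06],[0,0,0]],[[0,0,0.12],[0,0,0]],[[0,0,0.18],[0,0,0]],[[0,0,0.24],[0,0,0]],[[0,0,0.3],[0,0,0]],[[0,0,0.3],[0,0,0]],[[0,0,0.3],[0,0,0]],[[0,0,0.3],[0,0,0]],[[0,0,0.3],[0,0,0]],[[0,0,0.3],[0,0,0]]]'
python3 - <<'E'
from seg import *
im,c=shot("wrist","w8");go((.544,.1003,.085))
E
```

```text
clock: 32.65
position: [0.5438, 0.0982, 0.1047]
ee_rot: [0.993, 0.12, 0.0, 0.0]
ft_force: [0.1, 0.3, 0.0]
grip_width: 0.213
grasp_force: 39.1
tcp [0.5438 0.0982 0.1047] yaw 0.241 t 32.7 shift shares [ 0.0083 -0.025   0.2458] tilt [ 0.0004 -0.0001]
```

View pics/w8.png

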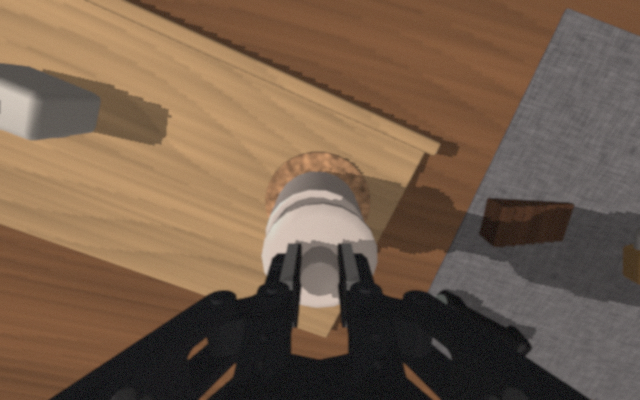

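Lid (320,250) lines up over the jar (318,190). Lowering it.

```bash
python3 -m inch '[[[0,-0.015,0.025],[0,0,0]],[[0,-0.015,0.05],[0,0,0]],[[0,-0.015,0.075],[0,0,0]],[[0,-0.015,0.1],[0,0,0]],[[0,-0.015,0.125],[0,0,0]],[[0,-0.015,0.15],[0,0,0]],[[0,-0.015,0.175],[0,0,0]],[[0,-0.015,0.2],[0,0,0]],[[0,-0.015,0.22],[0,0,0]],[[0,-0.015,0.235],[0,0,0]]]'
```

```text
clock: 33.7
position: [0.5434, 0.0994, 0.0855]
ee_rot: [0.993, 0.12, -0.0, 0.0]
ft_force: [0.3, -0.2, -0.4]
grip_width: 0.214
grasp_force: 39.1
```

```bash
python3 -m inch '[[[0,0,0.006],[0,0,0]],[[0,0,0.012],[0,0,0]],[[0,0,0.012],[0,0,0]],[[0,0,0.012],[0,0,0]],[[0,0,0.012],[0,0,0]],[[0,0,0.012],[0,0,0]],[[0,0,0.012],[0,0,0]],[[0,0,0.012],[0,0,0]],[[0,0,0.012],[0,0,0]],[[0,0,0.012],[0,0,0]]]'
python3 -m inch '[[[0,0,0],[0,0,0]],[[0,0,0],[0,0,0]],[[0,0,0],[0,0,0]],[[0,0,0],[0,0,0]],[[0,0,-0.08],[0,0,0]],[[0,0,-0.18],[0,0,0]],[[0,0,-0.3],[0,0,0]],[[0,0,-0.45],[0,0,0]],[[0,0,-0.65],[0,0,0]],[[0,0,-0.85],[0,0,0]]]' 0.5
python3 - <<'E'
from seg import *
im,c=shot("wrist","w9");t,c2=shot("top","top9")
ct=blob(im,hsv(im,*WHITE),proj(c,(.5435,.1004,.083))[0],70);print(circ(c,ct,.083))
go((.6517,-.1989,.13))
im=cv2.imread("pics/w4.png")
cv2.imwrite("pics/c9.png",np.hstack([cv2.imread("pics/w9.png")[60:330,180:480],cv2.resize(t[150:290,140:300],None,fx=2.5,fy=2.5)[:270]]))
E
```

```text
clock: 34.7
position: [0.5436, 0.0994, 0.0849]
ee_rot: [0.993, 0.12, 0.0, 0.0]
ft_force: [-0.5, -0.8, 5.7]
grip_width: 0.215
grasp_force: 39.3
clock: 35.7
position: [0.5436, 0.0994, 0.1545]
ee_rot: [0.993, 0.12, 0.0, 0.0]
ft_force: [-0.1, 0.4, -0.0]
grip_width: 0.499
grasp_force: 0.0
(array([0.5438, 0.0999]), np.float64(60.705041385924076))
tcp [0.5449 0.0998 0.1559] yaw 0.241 t 35.8 shift shares [0.4052 3.9442 0.3289] tilt [0.0045 0.0003]
```

View pics/c9.png

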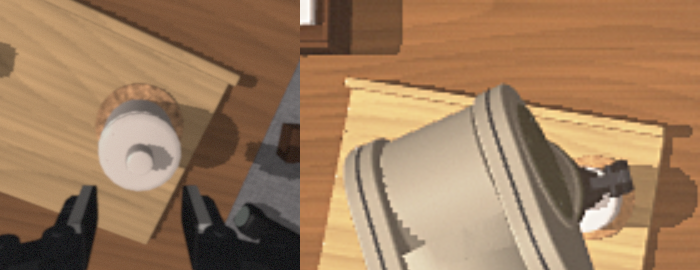

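Lid is seated squarely on the jar (disc at crop (139,148)). Now the coin tin.

```bash
for i in 1 2 3 4; do python3 -m inch '[[[0.01,0.1,0.007],[0,0,0]],[[0.02,0.2,0.014],[0,0,0]],[[0.03,0.3,0.02],[0,0,0]],[[0.04,0.4,0.027],[0,0,0]],[[0.05,0.5,0.034],[0,0,0]],[[0.06,0.6,0.04],[0,0,0]],[[0.07,0.7,0.047],[0,0,0]],[[0.08,0.8,0.054],[0,0,0]],[[0.09,0.9,0.06],[0,0,0]],[[0.1,0.985,0.07],[0,0,0]]]' 1 >/dev/null; done
python3 - <<'E'
from seg import *
im,c=shot("wrist","w10")
for v in (135,150,165,180):
    ct=blob(im,hsv(im,(0,0,v),(179,40,255)),proj(c,(.6517,-.1989,.033))[0],70);print(v,None if ct is None else circ(c,ct,.033))
ct=blob(im,hsv(im,*BRASS),proj(c,(.5625,-.1897,.021))[0],70);print("lock",None if ct is None else rect(c,ct,.021))
go((.6517,-.1989,.008))
# clock pose from top0 and w4-like views; cork->clock from shelf axis
t=cv2.imread("pics/top0.png");k=cam("top")
m=hsv(t,(0,0,180),(179,40,255));ct=blob(t,m,proj(k,(.574,.295,.068))[0],16);print("clock top",rect(k,ct,.068))
E
```

```text
135 (array([ 0.6523, -0.1993]), np.float64(57.96015088928022))
150 (array([ 0.6525, -0.1994]), np.float64(56.80460064645645))
165 (array([ 0.6526, -0.1994]), np.float64(55.844416062730296))
180 (array([ 0.6519, -0.1984]), np.float64(52.69593299203912))
lock (array([ 0.5652, -0.1901]), (34.52778244018555, 36.337196350097656), 29.85982894897461)
tcp [ 0.6499 -0.2012  0.13  ] yaw 0.239 t 39.9 shift shares [ 0.0295 -0.0234  1.5252] tilt [-0.0001 -0.0007] 
clock top (array([0.5748, 0.297 ]), (51.532745361328125, 28.49641990661621), 80.90247344970703)
```

```bash
python3 -m inch '[[[0.035,-0.016,0.1],[0,0,0]],[[0.035,-0.016,0.2],[0,0,0]],[[0.035,-0.016,0.3],[0,0,0]],[[0.035,-0.016,0.4],[0,0,0]],[[0.035,-0.016,0.5],[0,0,0]],[[0.035,-0.016,0.6],[0,0,0]],[[0.035,-0.016,0.7],[0,0,0]],[[0.035,-0.016,0.8],[0,0,0]],[[0.035,-0.016,0.9],[0,0,0]],[[0.035,-0.016,1],[0,0,0]]]' |head -2
python3 -m inch '[[[0,0,0.1],[0,0,0]],[[0,0,0.2],[0,0,0]],[[0,0,0.3],[0,0,0]],[[0,0,0.4],[0,0,0]],[[0,0,0.48],[0,0,0]],[[0,0,0.54],[0,0,0]],[[0,0,0.56],[0,0,0]],[[0,0,0.56],[0,0,0]],[[0,0,0.56],[0,0,0]],[[0,0,0.56],[0,0,0]]]' |head -4
python3 -m inch '[[[0,0,0],[0,0,0]],[[0,0,0],[0,0,0]],[[0,0,0],[0,0,0]],[[0,0,0],[0,0,0]],[[0,0,0],[0,0,0]],[[0,0,0],[0,0,0]],[[0,0,0],[0,0,0]],[[0,0,0],[0,0,0]],[[0,0,0],[0,0,0]],[[0,0,0],[0,0,0]]]' 0 50
python3 -m inch '[[[0,0,-0.1],[0,0,0]],[[0,0,-0.2],[0,0,0]],[[0,0,-0.3],[0,0,0]],[[0,0,-0.4],[0,0,0]],[[0,0,-0.5],[0,0,0]],[[0,0,-0.6],[0,0,0]],[[0,0,-0.7],[0,0,0]],[[0,0,-0.8],[0,0,0]],[[0,0,-0.9],[0,0,0]],[[0,0,-1],[0,0,0]]]'
python3 - <<'E'
from seg import *
import sys
# midpoint estimates
cork=np.array([.5437,.1003]);clock=np.array([.5748,.297]);d=clock-cork;print("d",np.linalg.norm(d),"yaw",np.arctan2(-d[0],d[1]))
m=(cork+clock)/2;print("mid",m,cork+.1*d/np.linalg.norm(d))
go((*m,.12))
E
```

```text
clock: 40.85
position: [0.6521, -0.1972, 0.0497]
clock: 41.85
position: [0.6524, -0.1972, 0.006]
ee_rot: [0.993, 0.12, 0.0, 0.0]
ft_force: [0.1, 0.4, -0.6]
clock: 42.85
position: [0.6525, -0.1973, 0.0062]
ee_rot: [0.993, 0.12, 0.0, 0.0]
ft_force: [0.1, -0.1, 5.9]
grip_width: 0.661
grasp_force: 53.7
clock: 43.85
position: [0.6521, -0.1972, 0.0862]
ee_rot: [0.993, 0.12, 0.0, 0.0]
ft_force: [0.1, 0.8, -1.6]
grip_width: 0.661
grasp_force: 53.4
d 0.1991434156581633 yaw -0.15681072154640982
mid [0.5593 0.1986] [0.5593 0.1991]
tcp [ 0.6521 -0.1972  0.0862] yaw 0.241 t 43.9 shift shares [ 0.053  -5.082  -0.4224] tilt [ 0.     -0.0001]
```

```bash
for i in 1 2 3 4 5; do python3 -m inch '[[[0,-0.1,-0.02],[0,0,0]],[[0,-0.2,-0.04],[0,0,0]],[[0,-0.3,-0.06],[0,0,0]],[[0,-0.4,-0.08],[0,0,0]],[[0,-0.5,-0.1],[0,0,0]],[[0,-0.6,-0.12],[0,0,0]],[[0,-0.7,-0.13],[0,0,0]],[[0,-0.8,-0.13],[0,0,0]],[[0,-0.9,-0.13],[0,0,0]],[[0.01,-1,-0.13],[0,0,0]]]' |head -2; done
python3 -m inch '[[[0,-0.03,0],[0,0,0]],[[0,-0.06,0],[0,0,0]],[[0,-0.08,0],[0,0,0]],[[0,-0.08,0],[0,0,0]],[[0,-0.08,0],[0,0,0]],[[0,-0.08,0],[0,0,0]],[[0,-0.08,0],[0,0,0]],[[0,-0.08,0],[0,0,0]],[[0,-0.08,0],[0,0,0]],[[0,-0.08,0],[0,0,0]]]' |head -2
python3 - <<'E'
from seg import *
im,c=shot("wrist","w11")
print(proj(c,[(.5437,.1003,.083),(.5748,.297,.068)]))
go((.5593,.1988,.016))
E
```

```text
clock: 44.85
position: [0.6336, -0.1188, 0.0959]
clock: 45.85
position: [0.6153, -0.0408, 0.1063]
clock: 46.85
position: [0.597, 0.0371, 0.1167]
clock: 47.85
position: [0.5787, 0.1149, 0.1271]
clock: 48.85
position: [0.5604, 0.1928, 0.1374]
clock: 49.85
position: [0.5591, 0.1984, 0.1375]
[[444.6652 270.0242]
 [186.6383 161.3169]]
tcp [0.5591 0.1984 0.1375] yaw 0.241 t 49.9 shift shares [ 0.0038 -0.0042  1.5193] tilt [ 0.0001 -0.0001]
```

View pics/w11.png

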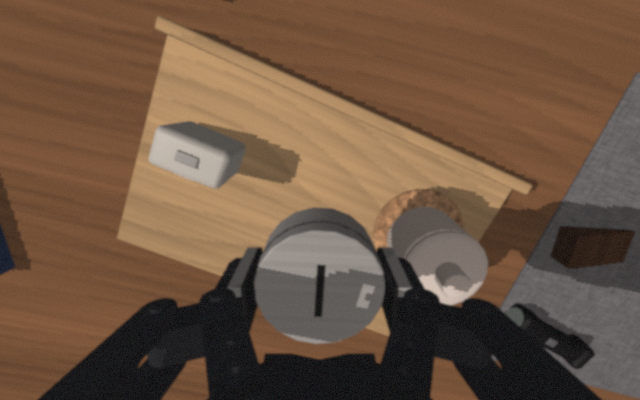

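The tin is held level at (320,275). The clock is at (195,155), the cork back edge at (420,190), and the lidded jar stands at (437,262). Checking the shelf frame from its corners.

```bash
python3 - <<'E'
from cork import *
im=cv2.imread("pics/w11.png");c=cam("wrist",manip.get_obs())
B=ray(c,[(157,17),(535,184)],.032);F=ray(c,[(118,239)],.012)
print(B,F,np.linalg.norm(B[0]-B[1]),np.linalg.norm(B[0]-F[0]))
d=B[0]-B[1];y=d/np.linalg.norm(d);x=np.array([y[1],-y[0]]);print("yaw",np.arctan2(-y[0],y[1]),x)
cen=B.mean(0)-.1*x
print("centre",cen)
# clock: bright top face and jar lid
t=cv2.imread("pics/top0.png");k=cam("top")
for n,p in (("cork",(.5437,.1003)),("clock",(.5748,.297))):
    q=np.array(p)-cen;print(n,"in shelf",q@x,q@y)
q=ray(k,[(160,182.5),(287.5,200.5)],.032);print("top rail",q,q.mean(0)-.1*x)
# cork visible arc: edge of Lab-a mask, upper boundary
a=cv2.GaussianBlur(cv2.cvtColor(im,cv2.COLOR_BGR2LAB)[...,1],(0,0),1);print([int(a[p]) for p in((200,400),(160,400),(192,420))])
pts=[]
for u in range(382,450,3):
    col=a[150:235,u].astype(int);i=np.where(col>138)[0]
    if len(i): pts.append((u,150+i[0]))
w=ray(c,pts,.016)
from scipy.optimize import least_squares
f=least_squares(lambda s:np.hypot(*(w-s).T)-.042,(.5437,.1003),loss="soft_l1",f_scale=.001);print("cork arc",f.x,np.abs(f.fun).mean())
E
```

```text
[[0.6635 0.3425]
 [0.6144 0.0262]] [[0.468  0.3734]] 0.32005351778428176 0.19787571326537143
yaw -0.1537700872856193 [ 0.9882 -0.1532]
centre [0.5401 0.1997]
cork in shelf 0.01875661806292714 -0.09766163923403941
clock in shelf 0.019362139422333606 0.1014808558389191
top rail [[0.6583 0.3381]
 [0.6113 0.0221]] [0.536  0.1954]
[139, 136, 136]
cork arc [0.5442 0.0971] 0.0005436338208839875
```

```bash
python3 -m inch '[[[0,0.01,0.1],[0,0,0]],[[0,0.01,0.2],[0,0,0]],[[0,0.01,0.3],[0,0,0]],[[0,0.01,0.4],[0,0,0]],[[0,0.01,0.5],[0,0,0]],[[0,0.01,0.6],[0,0,0]],[[0,0.01,0.7],[0,0,0]],[[0,0.01,0.8],[0,0,0]],[[0,0.01,0.9],[0,0,0]],[[0,0.01,1],[0,0,0]]]' |head -2
python3 -m inch '[[[0,0,0.1],[0,0,0]],[[0,0,0.2],[0,0,0]],[[0,0,0.3],[0,0,0]],[[0,0,0.38],[0,0,0]],[[0,0,0.44],[0,0,0]],[[0,0,0.48],[0,0,0]],[[0,0,0.5],[0,0,0]],[[0,0,0.515],[0,0,0]],[[0,0,0.525],[0,0,0]],[[0,0,0.525],[0,0,0]]]'
python3 -m inch '[[[0,0,0],[0,0,0]],[[0,0,0],[0,0,0]],[[0,0,0],[0,0,0]],[[0,0,0],[0,0,0]],[[0,0,0],[0,0,0]],[[0,0,-0.05],[0,0,0]],[[0,0,-0.15],[0,0,0]],[[0,0,-0.3],[0,0,0]],[[0,0,-0.45],[0,0,0]],[[0,0,-0.6],[0,0,0]]]' 0.9
python3 -m inch '[[[0,0,-0.15],[0,0,0]],[[0,0,-0.3],[0,0,0]],[[0,0,-0.45],[0,0,0]],[[0,0,-0.6],[0,0,0]],[[0,0,-0.75],[0,0,0]],[[0,0,-0.9],[0,0,0]],[[0,0,-1],[0,0,0]],[[0,0,-1],[0,0,0]],[[0,0,-1],[0,0,0]],[[0,0,-1],[0,0,0]]]' |head -2
python3 - <<'E'
from cork import *
im,c=shot("wrist","w12")
for v in (125,140,155,170):
    ct=blob(im,hsv(im,(0,0,v),(179,45,255)),proj(c,(.5594,.1978,.042))[0],75);print(v,None if ct is None else circ(c,ct,.042))
go((.563,-.1893,.1))
E
```

```text
clock: 50.9
position: [0.5593, 0.1976, 0.0569]
clock: 51.9
position: [0.5593, 0.1976, 0.0156]
ee_rot: [0.993, 0.12, 0.0, 0.0]
ft_force: [-0.8, 0.0, -0.7]
grip_width: 0.662
grasp_force: 53.4
clock: 52.9
position: [0.5595, 0.1978, 0.0651]
ee_rot: [0.993, 0.12, 0.0, -0.0]
ft_force: [0.7, -0.3, -0.5]
grip_width: 0.898
grasp_force: 0.0
clock: 53.9
position: [0.5589, 0.1974, 0.1429]
125 (array([0.5595, 0.1975]), np.float64(56.15140751195401))
140 (array([0.5591, 0.1979]), np.float64(55.17111529663389))
155 None
170 None
tcp [0.5589 0.1975 0.1428] yaw 0.241 t 54.0 shift shares [-1.1033  4.7073  0.5374] tilt [-0.001  -0.0004]
```

```bash
for i in 1 2 3 4 5; do python3 -m inch '[[[-0.022,0.094,0.006],[0,0,0]],[[-0.044,0.188,0.012],[0,0,0]],[[-0.066,0.282,0.018],[0,0,0]],[[-0.088,0.376,0.024],[0,0,0]],[[-0.11,0.47,0.03],[0,0,0]],[[-0.132,0.564,0.036],[0,0,0]],[[-0.154,0.658,0.042],[0,0,0]],[[-0.176,0.752,0.048],[0,0,0]],[[-0.198,0.846,0.054],[0,0,0]],[[-0.22,0.94,0.06],[0,0,0]]]' 0.75 >/dev/null; done
python3 -m inch '[[[0,0,0.05],[0,0,-0.09]],[[0,0,0.1],[0,0,-0.18]],[[0,0,0.15],[0,0,-0.27]],[[0,0,0.2],[0,0,-0.36]],[[0,0,0.25],[0,0,-0.36]],[[0,0,0.3],[0,0,-0.36]],[[0,0,0.3],[0,0,-0.36]],[[0,0,0.3],[0,0,-0.36]],[[0,0,0.3],[0,0,-0.36]],[[0,0,0.3],[0,0,-0.36]]]' |head -2
python3 - <<'E'
from seg import *
im,c=shot("wrist","w13")
ct=blob(im,hsv(im,*BRASS),proj(c,(.563,-.1893,.021))[0],90);print(rect(c,ct,.021))
print("topface only", [rect(c,blob(im,hsv(im,(10,110,v),(30,255,255)),proj(c,(.563,-.1893,.021))[0],90),.021) for v in (150,180,200)])
ct=blob(im,hsv(im,*BLACK),proj(c,(.4666,-.0668,.017))[0],90)
go((.563,-.1893,.006),.522)
E
```

```text
clock: 59.95
position: [0.5636, -0.1885, 0.0958]
(array([ 0.5648, -0.1901]), (33.50946807861328, 36.65668487548828), 29.947860717773438)
topface only [(array([ 0.5633, -0.1905]), (30.44432830810547, 35.81220245361328), 29.947860717773438), (array([ 0.5628, -0.1904]), (28.06874656677246, 34.869327545166016), 29.94796371459961), (array([ 0.5622, -0.1906]), (25.759347915649414, 32.90401840209961), 28.900020599365234)]
tcp [ 0.5636 -0.1885  0.0958] yaw 0.523 t 60.0 shift shares [-0.012   0.005   1.1219] tilt [ 0.0003 -0.0002] turn z share 0.002
```

```bash
python3 -m inch '[[[-0.012,0.02,0.1],[0,0,0]],[[-0.012,0.02,0.2],[0,0,0]],[[-0.012,0.02,0.3],[0,0,0]],[[-0.012,0.02,0.4],[0,0,0]],[[-0.012,0.02,0.5],[0,0,0]],[[-0.012,0.02,0.6],[0,0,0]],[[-0.012,0.02,0.7],[0,0,0]],[[-0.012,0.02,0.8],[0,0,0]],[[-0.012,0.02,0.9],[0,0,0]],[[-0.012,0.02,1],[0,0,0]]]' |head -2
python3 -m inch '[[[0,0,0.05],[0,0,0]],[[0,0,0.1],[0,0,0]],[[0,0,0.125],[0,0,0]],[[0,0,0.125],[0,0,0]],[[0,0,0.125],[0,0,0]],[[0,0,0.125],[0,0,0]],[[0,0,0.125],[0,0,0]],[[0,0,0.125],[0,0,0]],[[0,0,0.125],[0,0,0]],[[0,0,0.125],[0,0,0]]]' |head -2
python3 -m inch '[[[0,0,0],[0,0,0]],[[0,0,0],[0,0,0]],[[0,0,0],[0,0,0]],[[0,0,0],[0,0,0]],[[0,0,0],[0,0,0]],[[0,0,0],[0,0,0]],[[0,0,0],[0,0,0]],[[0,0,0],[0,0,0]],[[0,0,0],[0,0,0]],[[0,0,0],[0,0,0]]]' 0 50
python3 -m inch '[[[0,0,-0.1],[0,0,0]],[[0,0,-0.2],[0,0,0]],[[0,0,-0.3],[0,0,0]],[[0,0,-0.4],[0,0,0]],[[0,0,-0.5],[0,0,0]],[[0,0,-0.6],[0,0,0]],[[0,0,-0.7],[0,0,0]],[[0,0,-0.8],[0,0,0]],[[0,0,-0.9],[0,0,0]],[[0,0,-1],[0,0,0]]]'
python3 - <<'E'
from h import *
go((.5594,.1977,.0455))
E
```

```text
clock: 61.0
position: [0.5634, -0.1904, 0.0149]
clock: 62.0
position: [0.5634, -0.1904, 0.0056]
clock: 63.0
position: [0.5637, -0.1904, 0.0058]
ee_rot: [0.966, 0.259, 0.0, 0.0]
ft_force: [-0.4, 0.0, 5.5]
grip_width: 0.429
grasp_force: 51.4
clock: 64.0
position: [0.5634, -0.1904, 0.0862]
ee_rot: [0.966, 0.259, 0.0, 0.0]
ft_force: [0.1, 0.2, -1.0]
grip_width: 0.428
grasp_force: 50.7
tcp [ 0.5634 -0.1904  0.0862] yaw 0.524 t 64.0 shift shares [ 2.3813 -4.2263  0.5088] tilt [ 0.     -0.0001]
```

```bash
for i in 1 2 3 4 5; do python3 -m inch '[[[0.048,-0.085,-0.02],[0,0,0]],[[0.096,-0.17,-0.04],[0,0,0]],[[0.144,-0.255,-0.06],[0,0,0]],[[0.192,-0.34,-0.08],[0,0,0]],[[0.24,-0.425,-0.1],[0,0,0]],[[0.288,-0.51,-0.12],[0,0,0]],[[0.336,-0.595,-0.13],[0,0,0]],[[0.384,-0.68,-0.13],[0,0,0]],[[0.43,-0.765,-0.13],[0,0,0]],[[0.476,-0.845,-0.13],[0,0,0]]]' | head -2; done
python3 -m inch '[[[0,0,0.1],[0,0,0]],[[0,0,0.2],[0,0,0]],[[0,0,0.3],[0,0,0]],[[0,0,0.4],[0,0,0]],[[0,0,0.5],[0,0,0]],[[0,0,0.6],[0,0,0]],[[0,0,0.7],[0,0,0]],[[0,0,0.8],[0,0,0]],[[0,0,0.8],[0,0,0]],[[0,0,0.8],[0,0,0]]]' |head -2
python3 - <<'E'
from seg import *
im,c=shot("wrist","w14");t,c2=shot("top","top14")
for v in (110,125,140):
    ct=blob(im,hsv(im,(0,0,v),(179,45,255)),proj(c,(.5594,.1977,.042))[0],100);print(v,None if ct is None else circ(c,ct,.042))
z=manip.get_obs()["position"][2]-.0055+.021
ct=blob(im,hsv(im,*BRASS),proj(c,(.5594,.1977,z))[0],120);print(None if ct is None else rect(c,ct,z))
go((.5594,.1977,.0455))
E
```

```text
clock: 65.0
position: [0.5625, -0.1121, 0.0959]
clock: 66.0
position: [0.5617, -0.0345, 0.1063]
clock: 67.0
position: [0.5609, 0.0431, 0.1167]
clock: 68.0
position: [0.5601, 0.1206, 0.1271]
clock: 69.0
position: [0.5592, 0.1982, 0.1374]
clock: 70.0
position: [0.5593, 0.1976, 0.0735]
110 (array([0.5607, 0.203 ]), np.float64(47.859589138924))
125 (array([0.5604, 0.2033]), np.float64(46.503945231106236))
140 (array([0.5599, 0.204 ]), np.float64(44.82488716673446))
(array([0.5546, 0.2402]), (27.26123809814453, 62.53097152709961), 83.81549835205078)
tcp [0.5596 0.1977 0.0739] yaw 0.523 t 70.1 shift shares [-0.0025 -0.0015  0.3555] tilt [0.0007 0.0002]
```

View pics/w14.png

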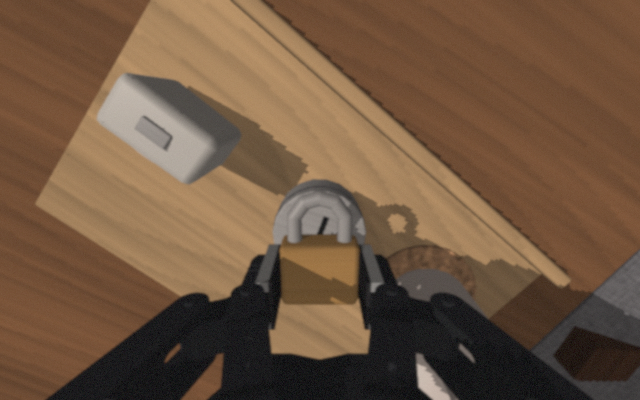

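The padlock is held level over the tin (tin ring at (320,215)). Lowering and releasing.

```bash
python3 -m inch '[[[0,0,0.05],[0,0,0]],[[0,0,0.1],[0,0,0]],[[0,0,0.15],[0,0,0]],[[0,0,0.2],[0,0,0]],[[0,0,0.25],[0,0,0]],[[0,0,0.28],[0,0,0]],[[0,0,0.31],[0,0,0]],[[0,0,0.335],[0,0,0]],[[0,0,0.355],[0,0,0]],[[0,0,0.355],[0,0,0]]]'
python3 -m inch '[[[0,0,0],[0,0,0]],[[0,0,0],[0,0,0]],[[0,0,0],[0,0,0]],[[0,0,0],[0,0,0]],[[0,0,0],[0,0,0]],[[0,0,-0.05],[0,0,0]],[[0,0,-0.15],[0,0,0]],[[0,0,-0.3],[0,0,0]],[[0,0,-0.45],[0,0,0]],[[0,0,-0.6],[0,0,0]]]' 0.7
python3 -m inch '[[[0,0,-0.1],[0,0,0]],[[0,0,-0.2],[0,0,0]],[[0,0,-0.3],[0,0,0]],[[0,0,-0.4],[0,0,0]],[[0,0,-0.5],[0,0,0]],[[0,0,-0.6],[0,0,0]],[[0,0,-0.7],[0,0,0]],[[0,0,-0.7],[0,0,0]],[[0,0,-0.7],[0,0,0]],[[0,0,-0.7],[0,0,0]]]' |head -2
python3 - <<'E'
from seg import *
im,c=shot("wrist","w15")
for v in (110,150,180):
    ct=blob(im,hsv(im,(10,130,v),(30,255,255)),proj(c,(.5594,.1977,.06))[0],40);print(v,None if ct is None else rect(c,ct,.06))
for f,k in(("w1",None),):
    pass
go((.4666,-.0668,.1),-.154)
E
```

```text
clock: 71.1
position: [0.5594, 0.1976, 0.0451]
ee_rot: [0.966, 0.259, 0.0, 0.0]
ft_force: [0.5, -0.1, -2.5]
grip_width: 0.43
grasp_force: 50.8
clock: 72.1
position: [0.5596, 0.1977, 0.0947]
ee_rot: [0.966, 0.259, 0.0, 0.0]
ft_force: [0.2, 0.3, 0.3]
grip_width: 0.7
grasp_force: 0.0
clock: 73.1
position: [0.5591, 0.1974, 0.1487]
110 (array([0.5597, 0.1972]), (30.176403045654297, 35.55947494506836), 29.977916717529297)
150 (array([0.5586, 0.1975]), (28.55864143371582, 33.925968170166016), 29.979034423828125)
180 None
tcp [0.5591 0.1974 0.1486] yaw 0.524 t 73.2 shift shares [-2.652   2.2823  0.6099] tilt [-0.0007 -0.0003] turn z share 0.863
```

```bash
for i in 1 2 3; do python3 -m inch '[[[-0.088,0.076,0],[0,0,0]],[[-0.177,0.152,0],[0,0,0]],[[-0.265,0.228,0],[0,0,0]],[[-0.354,0.304,0],[0,0,0]],[[-0.442,0.38,0],[0,0,0]],[[-0.53,0.456,0],[0,0,0]],[[-0.619,0.532,0],[0,0,0]],[[-0.707,0.608,0],[0,0,0]],[[-0.796,0.684,0],[0,0,0]],[[-0.884,0.76,0],[0,0,0]]]' 0.6 | head -2; done
python3 -m inch '[[[0,0,0.07],[0,0,-0.14]],[[0,0,0.14],[0,0,-0.28]],[[0,0,0.21],[0,0,-0.42]],[[0,0,0.28],[0,0,-0.56]],[[0,0,0.35],[0,0,-0.7]],[[0,0,0.42],[0,0,-0.84]],[[0,0,0.49],[0,0,-0.984]],[[0,0,0.5],[0,0,-0.984]],[[0,0,0.5],[0,0,-0.984]],[[0,0,0.5],[0,0,-0.984]]]' |head -3
python3 - <<'E'
from seg import *
im,c=shot("wrist","w16")
g=proj(c,(.4666,-.0668,.017))[0];print("px",g,manip.get_obs()["joint_pos"])
for v in (45,60):
    ct=blob(im,hsv(im,(0,0,0),(179,120,v)),g,105);print(v,None if ct is None else rect(c,ct,.017),ct.min(0),ct.max(0))
go((.4666,-.0668,.008),1.297)
E
```

```text
clock: 74.15
position: [0.5282, 0.1088, 0.1491]
clock: 75.15
position: [0.4974, 0.0208, 0.1492]
clock: 76.15
position: [0.4665, -0.0672, 0.1492]
clock: 77.15
position: [0.4669, -0.0666, 0.1094]
ee_rot: [0.798, 0.603, 0.0, 0.0]
px [317.6237 202.8977] [ 0.6423  0.1592 -0.6343  1.9715  0.1091  1.0435 -0.3174]
45 (array([ 0.4651, -0.0724]), (93.619384765625, 27.245464324951172), 74.25614166259766) [300. 152.] [335. 261.]
60 (array([ 0.4652, -0.0729]), (94.53223419189453, 28.236759185791016), 74.10603332519531) [300. 152.] [336. 262.]
tcp [ 0.467  -0.0666  0.1094] yaw 1.294 t 77.2 shift shares [-0.0038 -0.0044  1.2681] tilt [ 0.0005 -0.0002] turn z share -0.003
```

View pics/w16.png

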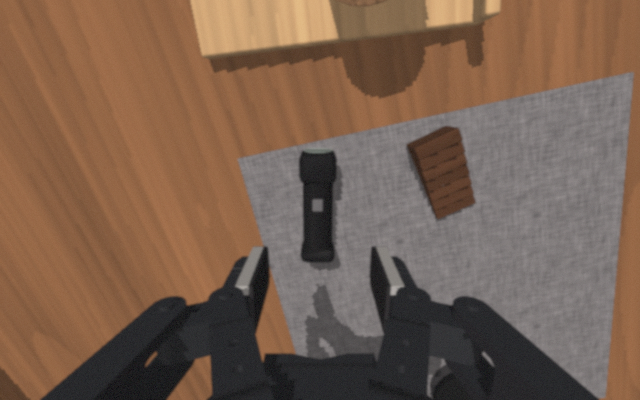

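Torch lies at (318,206) with its head at (318,165), aligned with the tool's x, and the wedge at (442,172) is clear of the fingers. Descend, grip, lift.

```bash
python3 -m inch '[[[-0.02,0,0.1],[0,0,0]],[[-0.045,0,0.2],[0,0,0]],[[-0.045,0,0.3],[0,0,0]],[[-0.045,0,0.4],[0,0,0]],[[-0.045,0,0.5],[0,0,0]],[[-0.045,0,0.6],[0,0,0]],[[-0.045,0,0.7],[0,0,0]],[[-0.045,0,0.8],[0,0,0]],[[-0.045,0,0.9],[0,0,0]],[[-0.045,0,1],[0,0,0]]]' |head -2
python3 -m inch '[[[0,0,0.08],[0,0,0]],[[0,0,0.16],[0,0,0]],[[0,0,0.22],[0,0,0]],[[0,0,0.26],[0,0,0]],[[0,0,0.28],[0,0,0]],[[0,0,0.285],[0,0,0]],[[0,0,0.285],[0,0,0]],[[0,0,0.285],[0,0,0]],[[0,0,0.285],[0,0,0]],[[0,0,0.285],[0,0,0]]]' |head -2
python3 -m inch '[[[0,0,0],[0,0,0]],[[0,0,0],[0,0,0]],[[0,0,0],[0,0,0]],[[0,0,0],[0,0,0]],[[0,0,0],[0,0,0]],[[0,0,0],[0,0,0]],[[0,0,0],[0,0,0]],[[0,0,0],[0,0,0]],[[0,0,0],[0,0,0]],[[0,0,0],[0,0,0]]]' 0 40
python3 -m inch '[[[0,0,-0.1],[0,0,0]],[[0,0,-0.2],[0,0,0]],[[0,0,-0.3],[0,0,0]],[[0,0,-0.4],[0,0,0]],[[0,0,-0.5],[0,0,0]],[[0,0,-0.6],[0,0,0]],[[0,0,-0.7],[0,0,0]],[[0,0,-0.8],[0,0,0]],[[0,0,-0.9],[0,0,0]],[[0,0,-1],[0,0,0]]]'
python3 - <<'E'
from h import *
x=np.array([.9882,-.1532]);t=np.array([.5594,.1976])-.073*x;print(t)
go((*t,.017),1.417)
E
```

```text
clock: 78.2
position: [0.4659, -0.0699, 0.0285]
clock: 79.2
position: [0.4659, -0.07, 0.0065]
clock: 80.2
position: [0.4659, -0.07, 0.0066]
ee_rot: [0.797, 0.604, 0.0, 0.0]
ft_force: [-1.8, -0.2, 6.2]
grip_width: 0.266
grasp_force: 39.1
clock: 81.2
position: [0.4658, -0.0699, 0.087]
ee_rot: [0.797, 0.604, 0.0, 0.0]
ft_force: [0.5, -0.3, -0.0]
grip_width: 0.262
grasp_force: 39.3
[0.4873 0.2088]
tcp [ 0.4658 -0.0699  0.087 ] yaw 1.296 t 81.2 shift shares [ 3.4263 -0.6859  0.8748] tilt [ 0.0001 -0.0001] turn z share -0.154
```

```bash
for i in 1 2; do python3 -m inch '[[[0.086,-0.034,0],[0,0,0]],[[0.171,-0.068,0],[0,0,0]],[[0.257,-0.102,0],[0,0,0]],[[0.343,-0.137,0],[0,0,0]],[[0.428,-0.171,0],[0,0,0]],[[0.514,-0.205,0],[0,0,0]],[[0.6,-0.24,0],[0,0,0]],[[0.685,-0.274,0],[0,0,0]],[[0.77,-0.31,0],[0,0,0]],[[0.857,-0.343,0],[0,0,0]]]' | head -2; done
for i in 1 2; do python3 -m inch '[[[0.086,0,0],[0,0,0]],[[0.171,0,0],[0,0,0]],[[0.257,0,0],[0,0,0]],[[0.343,0,0],[0,0,0]],[[0.428,0,0],[0,0,0]],[[0.514,0,0],[0,0,0]],[[0.6,0,0],[0,0,0]],[[0.685,0,0],[0,0,0]],[[0.77,0,0],[0,0,0]],[[0.857,0,0],[0,0,0]]]' | head -2; done
python3 -m inch '[[[0,0,0.05],[0,0,-0.05]],[[0,0,0.1],[0,0,-0.1]],[[0,0,0.15],[0,0,-0.154]],[[0,0,0.2],[0,0,-0.154]],[[0,0,0.25],[0,0,-0.154]],[[0,0,0.3],[0,0,-0.154]],[[0,0,0.35],[0,0,-0.154]],[[0,0,0.4],[0,0,-0.154]],[[0,0,0.4],[0,0,-0.154]],[[0,0,0.4],[0,0,-0.154]]]' |head -3
python3 - <<'E'
from seg import *
im,c=shot("wrist","w17");o=manip.get_obs();z=o["position"][2]-.0066+.017
for zz in (z,z-.007):
    ct=blob(im,hsv(im,(0,0,0),(179,120,60)),proj(c,(o["position"][0],o["position"][1],z))[0],20)
m=hsv(im,(0,0,0),(179,120,60)); col=np.where(m[:,318]>0)[0]; print("col318 dark",col.min(),col[:5], "head end world",ray(c,[(318,col.min())],z))
go((.4873,.2088,.0156),1.417)
E
```

```text
clock: 82.2
position: [0.4579, 0.0041, 0.0863]
clock: 83.2
position: [0.4501, 0.0775, 0.0863]
clock: 84.2
position: [0.4689, 0.1434, 0.0863]
clock: 85.2
position: [0.4875, 0.2094, 0.0863]
clock: 86.2
position: [0.4873, 0.209, 0.0543]
ee_rot: [0.759, 0.651, -0.0, -0.0]
col318 dark 185 [185 186 187 188 189] head end world [[0.4943 0.2508]]
tcp [0.4874 0.209  0.0544] yaw 1.417 t 86.2 shift shares [-0.0024 -0.0006  0.4855] tilt [0.0002 0.    ] turn z share 0.000
```

```bash
python3 -m inch '[[[0,0,0.06],[0,0,0]],[[0,0,0.12],[0,0,0]],[[0,0,0.18],[0,0,0]],[[0,0,0.24],[0,0,0]],[[0,0,0.3],[0,0,0]],[[0,0,0.36],[0,0,0]],[[0,0,0.42],[0,0,0]],[[0,0,0.46],[0,0,0]],[[0,0,0.485],[0,0,0]],[[0,0,0.485],[0,0,0]]]'
python3 -m inch '[[[0,0,0],[0,0,0]],[[0,0,0],[0,0,0]],[[0,0,0],[0,0,0]],[[0,0,0],[0,0,0]],[[0,0,0],[0,0,0]],[[0,0,-0.05],[0,0,0]],[[0,0,-0.15],[0,0,0]],[[0,0,-0.3],[0,0,0]],[[0,0,-0.45],[0,0,0]],[[0,0,-0.6],[0,0,0]]]' 0.5
python3 -m inch '[[[0,0,-0.1],[0,0,0]],[[0,0,-0.2],[0,0,0]],[[0,0,-0.3],[0,0,0]],[[0,0,-0.4],[0,0,0]],[[0,0,-0.5],[0,0,0]],[[0,0,-0.6],[0,0,0]],[[0,0,-0.7],[0,0,0]],[[0,0,-0.8],[0,0,0]],[[0,0,-0.8],[0,0,0]],[[0,0,-0.8],[0,0,0]]]' |head -2
for i in 1 2 3; do python3 -m inch '[[[-0.1,-0.1,-0.1],[0,0,0]],[[-0.2,-0.2,-0.2],[0,0,0]],[[-0.3,-0.2,-0.3],[0,0,0]],[[-0.4,-0.2,-0.4],[0,0,0]],[[-0.5,-0.2,-0.5],[0,0,0]],[[-0.6,-0.2,-0.6],[0,0,0]],[[-0.7,-0.2,-0.6],[0,0,0]],[[-0.8,-0.2,-0.6],[0,0,0]],[[-0.9,-0.2,-0.6],[0,0,0]],[[-1,-0.2,-0.6],[0,0,0]]]' |head -2; done
python3 - <<'E'
from cork import *
t,c=shot("top","topE");w,cw=shot("wrist","wE")
x=np.array([.9882,-.1532]);y=np.array([.1532,.9882])
def rep(n,p): q=np.array(p)-(.5594,.1976);print(n,p,"shelf rel tin",q@x,q@y)
for nm,im,k,s in(("top",t,c,1),("wrist",w,cw,1.5)):
    ct=blob(im,hsv(im,(0,0,0),(179,120,60)),proj(k,(.4873,.2088,.026))[0],int(26*s))
    if ct is not None: r=rect(k,ct,.026);rep(nm+" torch",r[0]);print(r)
    ct=blob(im,hsv(im,(10,130,120),(30,255,255)),proj(k,(.5594,.1976,.06))[0],int(12*s))
    if ct is not None: r=rect(k,ct,.06);rep(nm+" lock",r[0]);print(r)
    ct=blob(im,hsv(im,*WHITE),proj(k,(.5437,.1,.083))[0],int(18*s))
    if ct is not None: r=circ(k,ct,.083);rep(nm+" lid",r[0]);print(r)
print(manip.get_obs()["clock"],manip.get_obs()["position"],proj(cw,(.4873,.2088,.026)))
E
```

```text
clock: 87.25
position: [0.4874, 0.209, 0.0156]
ee_rot: [0.759, 0.651, 0.0, 0.0]
ft_force: [-0.5, 0.2, -1.6]
grip_width: 0.261
grasp_force: 39.4
clock: 88.25
position: [0.4876, 0.2091, 0.0651]
ee_rot: [0.759, 0.651, 0.0, 0.0]
ft_force: [0.1, -0.2, 0.2]
grip_width: 0.501
grasp_force: 0.0
clock: 89.25
position: [0.4873, 0.2088, 0.1275]
clock: 90.25
position: [0.459, 0.1316, 0.1752]
clock: 91.25
position: [0.4309, 0.055, 0.2232]
clock: 92.25
position: [0.4029, -0.0216, 0.2712]
top lock [0.5573 0.1957] shelf rel tin -0.0018055881127929582 -0.002195293634033187
(array([0.5573, 0.1957]), (31.874711990356445, 37.633792877197266), 30.78572654724121)
top lid [0.5412 0.0986] shelf rel tin -0.0028220085197657556 -0.10057128306775073
(array([0.5412, 0.0986]), np.float64(61.18913322689719))
wrist lid [0.5428 0.0996] shelf rel tin -0.0013907462863399882 -0.09935057571389076
(array([0.5428, 0.0996]), np.float64(49.13849744651168))
92.35 [ 0.4029 -0.0221  0.2712] [[364.5689 -65.5714]]
```

```bash
for i in 1 2 3; do python3 -m inch '[[[-0.1,0,0],[0,0,0]],[[-0.2,0,0],[0,0,0]],[[-0.3,0,0],[0,0,0]],[[-0.4,0,0],[0,0,0]],[[-0.5,0,0],[0,0,0]],[[-0.6,0,0],[0,0,0]],[[-0.7,0,0],[0,0,0]],[[-0.8,0,0],[0,0,0]],[[-0.9,0,0],[0,0,0]],[[-1,0,0],[0,0,0]]]' |head -2; done
python3 - <<'E'
from cork import *
t,c=shot("top","topF");s,cs=shot("scene","sceneF")
x=np.array([.9882,-.1532]);y=np.array([.1532,.9882])
for n,im,k,r in(("top",t,c,26),("scene",s,cs,30)):
    g=proj(k,(.4873,.2088,.026))[0];V=cv2.cvtColor(im,cv2.COLOR_BGR2HSV);u,v=g.astype(int);print(n,g,V[v,u],V[v-3:v+4,u,2])
    for th in (60,80,100):
        ct=blob(im,hsv(im,(0,0,0),(179,255,th)),g,r)
        if ct is not None:
            R_=rect(k,ct,.02);q=R_[0]-(.5594,.1976);print(th,R_,q@x,q@y)
def tin(v,P=(.5594,.1976,.042),r=14):
    ct=blob(t,hsv(t,(0,0,v),(179,45,255)),proj(c,P)[0],r);return None if ct is None else circ(c,ct,.042)
print("tin",tin(140),tin(165))
ct=blob(t,hsv(t,*WHITE),proj(c,(.5437,.1,.083))[0],18);print("lid",circ(c,ct,.083))
a,b=cv2.imread("pics/top0.png"),t  # bystanders unmoved?
for n,P in(("polish",(.5515,-.3022,.022)),("wedge",(.5679,-.075,.02))):
    u,v=proj(c,P)[0].astype(int);sl=np.s_[v-18:v+18,u-18:u+18]
    print(n,cv2.phaseCorrelate(*[cv2.cvtColor(i[sl],cv2.COLOR_BGR2GRAY).astype(np.float64) for i in(a,b)]))
E
```

```text
clock: 93.35
position: [0.3908, -0.1007, 0.2715]
clock: 94.35
position: [0.3786, -0.1797, 0.2715]
clock: 95.35
position: [0.3664, -0.2588, 0.2715]
top [211.8483 251.5519] [11 94 84] [81 81 84 84 87 87 86]
100 (array([0.4875, 0.2115]), (92.70690155029297, 28.342784881591797), 82.13726806640625) -0.07313963180786132 0.002728372583007826
scene [430.5674 219.8337] [ 16 118  41] [32 41 42 41 43 42 41]
60 (array([0.4796, 0.2092]), (94.71118927001953, 52.414703369140625), 80.03409576416016) -0.0806548364404297 -0.0007877416442870957
80 (array([0.4785, 0.2094]), (94.7112045288086, 54.61787796020508), 80.03406524658203) -0.08175617591186522 -0.0007655291076660107
100 (array([0.4792, 0.2081]), (96.55009460449219, 56.12611389160156), 80.5145492553711) -0.08084085719848634 -0.0018985872650146406
tin (array([0.561 , 0.1994]), np.float64(60.31157330055572)) (array([0.5623, 0.1976]), np.float64(62.36337762126726))
lid (array([0.5411, 0.0988]), np.float64(61.24014677833801))
polish ((-0.025692197619026302, -0.017866053716769414), 0.975965966989992)
wedge ((-0.05963692049198599, 0.00031602480270365163), 0.9896456020880905)
```

```bash
python3 -c "
from workcell import manip
print(manip.hand_in())"
```

```text
the job is handed in; nothing more can be done
None
```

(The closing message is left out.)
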